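# Pop a sauce tub from the dispenser and trap it on the chute

### The arm

A 6-joint arm with a two-finger parallel gripper is mounted at the origin on the work surface. World frame = base frame: x ahead of the robot, y to its left, z up, the work surface at z = 0. Lengths are in mm, angles in rad, forces in N, time in s.
With the tool pointing down it reaches from about 275 to 1000 mm from the base axis. Payload 8.4 kg.
Tool frame: the origin (TCP) lies between the finger pads; the fingertips stand r.tips_ahead ahead of it and the grasp point (between the pads) lies 6 mm ahead of it (r.tips_ahead is the distance from the TCP to the fingertips, in mm); z points along the fingers, y is the line along which they close (so a half turn about z gives the same grasp; the last joint's range is limited). The gripper opens to 85 mm and grips with 20 to 120 N. Pads are 22 mm wide; open, the fingers measure 114 mm over their backs; the gripper's body (76 mm by 85 mm) begins 54 mm behind the grasp point. The pads swing forward as they close: fully open they stand 13 mm farther back than shut.
Start: joints at [1.219, 0.353, 1.633, -0, 1.155, -0.002], TCP at [214.192, 587.154, 256.281] pointing down, gripper open.
Joint ranges: [-2.63, 2.63], [-0.92, 2.1], [0.06, 2.66], [-1.3, 4.44], [0, 2.69], [-3.02, 3.02]. Speed limits (rad/s): [2.22, 2.22, 2.79, 3.14, 3.14, 3.14].

### API

Orientations are given as [roll, pitch, yaw] about the fixed x, y, z axes, in that order (R = Rz(yaw) Ry(pitch) Rx(roll)).
In Python, from rig import r gives the robot as it stands.
- The arm moves only by the tool carry_out, never from a script. Its arguments are lists of equal length, an entry for each row: "delta_pos": the shift along the tool's x, y, z in m, a list of three; "rot": the turn, a rotation vector about the tool's x, y, z in degrees, a list of three. A call has 1 to 8 rows; each row is the pose to reach, as a shift and turn from the pose commanded when the call began, along the tool's axes at that moment; what a row does not reach only later rows make up. A row lasts 1/8 s, in which the tool goes at most 62.5 mm and 10.7 degrees, less where a joint would pass 70% of its speed; a pose out of reach is approached as far as the arm can. A call with a gripper value outside its range is refused whole. "claw" is the finger opening in m, from 0 to 0.0854, set as the call begins (left out, the last holds). The fingers move at their own pace and stop on an object; "grip_force" is the grip in N (left out, the last holds). Time passes only in rows, so rows that repeat a pose let the fingers close. It gives the time, the measured TCP pose, the force, the opening and the grip force at its end, in the units of the state.
- r.sense(): the state, without advancing time (a new reading comes with each control period).
- r.grab_frame(name): name is "scene" or "top"; returns the picture (400x640x3 uint8, blue, green, red); there is no depth.
- r.camera_info(name): a dict with "fx", "fy", "cx", "cy" (pixels), "distortion" ([k1, k2, p1, p2, k3] as OpenCV has them; the pictures are not rectified), "pose" (4x4, takes a point from camera to world coordinates). Camera axes: x right, y down, z forward; pixel columns grow to the right and rows downward; lengths in mm; the calibration is good to about 2 mm. A picture is of the moment at which its call begins. camera_info takes no time and is no camera call.
- r.sign_off(): hands the job in; it is judged then, once.
Trained networks look in the newest picture that a camera, given by its name, has taken for a name from the list of things; names that differ only in an ending like _2 or _b are one class to them, and where a whole thing is asked for, a point or a joint stands for the part that bears it (a point fixed in the world has none). Each returns a list of dicts, best first, with "p" (0 to 1); they miss things now and then, are a little off and sometimes report something else, mostly with a low value. They report only what shows in the picture. A call takes as long as a camera call. They do not tell look-alikes from the thing itself.
- r.recognise(thing, camera): "box" ([left, top, right, bottom] in pixels, round what is visible of it).
- r.cut_out(thing, camera): "mask" (400x640 bool, what is visible of it) and "box" ([left, top, right, bottom] in pixels, round what is visible of it).
The state is a dict: "clock": time; "qpos": joint angles; "qvel": joint speeds; "joint_efforts": joint torques, N m; "eef_pos": TCP position; "tcp_rot": TCP orientation; "contact_force": force on the tool from outside, world axes, zero at the start; "wrist_torque": the same for the moment, N m; "opening": opening from 0.0 (shut) to 1.0 (fully open); "grasp_force": force on a finger pad.
Only numpy, scipy, OpenCV 4.12 (cv2) and the standard library are available. Lean on these libraries where they do the work, as an engineer would, in place of code of your own. Each camera call takes 0.05 s, during which the arm holds its last target. There are 200 camera calls.

### The job

Press down the red paddle beside the chute so that the sprung dispenser pops its orange sauce tub out, and with the other finger stop the tub before it slides off the open lower end. Finish still holding it there: the program ends with a finger touching the tub and keeping it at rest wholly on the green stretch of the chute (the paddle may stay pressed). Do not grasp or lift the tub, and leave the four things standing around undisturbed.

Things in the scene. Friction and masses are not known exactly. Their poses are not given: they have to be found in the camera images.
- chute: Aluminium chute of the fixed dispenser. Origin: middle of the deck's top face at the gate's uphill face, 112 mm above the table. x runs down the slope (0.35 rad below level), y to the left looking downhill (the paddle's side), z square off the deck; x, y, z in mm below are in this frame. Deck 66 mm wide between walls 6 mm thick, 25 mm high. Slippery: friction about 0.12, the tub never stays by itself.
- dispenser: Grey stand of the dispenser, fixed. Origin on the table straight below the chute's origin, x level and downhill, z up. Foot 250 x 120 mm, 8 mm thick. It carries the chute and, at chute x -115 to 0, a white housing 78 mm wide, 58 mm high off the deck, slotted on top and open at its downhill end.
- tub: Orange sauce tub, white lid, 72 (x) x 58 (y) x 44 mm high, about 160 g. Origin: centre of underside; axes as the chute's. Starts in the housing at chute x -37, a spring pusher (2 N) behind it, the gate before it. Once the gate drops it is kicked out at 0.5 to 1.1 m/s and is off the lower end in under half a second: what stops it must already stand in the chute.
- paddle (a joint): Travel of the red paddle in m, square to the deck: 0 up, 0.016 fully down. Sprung: 3 N to start, 6 N fully down; comes up when let go. The gate, a red bar across the deck (x 0 to 7, standing 10 mm above it), moves with it: below the deck, and the tub free, from about 0.010 on.
- paddle_pad (a point): Centre of the top of the paddle's red pad, 64 mm along the chute x 32 mm across, parallel to the deck. At rest at chute x 110, y 60, z 34; it moves with the paddle, to z 18 when fully down. A second fingertip in the chute, level with the pressing one, so stays about 18 mm above the deck and meets the 44 mm high tub.
- panel_mid (a point): Middle of the green stretch, on the deck at chute x 80, y 0. The green runs from x 8 to 153, over the whole width; the chute is open above here.
- chute_end (a point): Middle of the deck's open lower edge, chute x 165: no stop here, the tub drops to the table.
- meal_box: Closed brown card meal box, 110 x 85 x 55 mm high, loose; origin centre of underside. Leave alone.
- gel: Hand gel bottle, 54 mm diameter, 130 mm high, loose; origin centre of underside. Leave alone.
- spare_tub: A second orange sauce tub with white lid, 72 x 58 x 44 mm, standing on the table; origin centre of underside. Leave alone.
- label_roll: Roll of labels, 76 mm diameter, 40 mm high, standing flat on the table; origin centre of underside. Leave alone.
Not all that is in view belongs to the job. Leave any pink or purple look-alike of the tub alone.

How it is judged:
By the outcome, as a careful person would: the job done as asked, in the order asked, and still so for the second after the job is handed in, while the arm keeps its last pose, push and grip.
It also fails if it takes over 40 s, if anything falls off the work surface, if the arm or the gripper's body presses on something with over 40 N, if the wrist force passes 120 N, or if a joint passes its speed limit or range.

## Working session

There is one attempt and no reset: what is moved stays moved. The work goes in short steps, Python scripts to look and compute and a tool call to move; the robot and the scene stay as the last step left them, time stands still between calls to the robot, and variables do not carry over. Pictures are saved under pics/ and viewed, at most 10 in all, crops included, and the job is handed in when it is done.

Besides the shell and the picture viewer there is one more tool, called after "Request:" by a JSON object that holds its "op" and its "data", one argument or row to a line. carry_out: Moves the arm, as the interface text tells. Its arguments: {"type":"object","properties":{"delta_pos":{"type":"array","items":{"type":"array","items":{"type":"number"}}},"rot":{"type":"array","items":{"type":"array","items":{"type":"number"}}},"claw":{"type":"number"},"grip_force":{"type":"number"}},"required":["delta_pos","rot"]}

```bash
mkdir -p pics
python3 - <<'E'
from rig import r
import cv2
for c in("scene","top"):
    cv2.imwrite(f"pics/{c}0.png",r.grab_frame(c))
    print(c,r.camera_info(c))
    for t in("chute","dispenser","paddle","tub","meal_box","gel","spare_tub","label_roll"):
        print(t,[(d["box"],round(d["p"],2)) for d in r.recognise(t,c)][:3])
print(r.tips_ahead,r.sense())
E
```

```text
scene {'fx': 384.54701083874704, 'fy': 384.54701083874704, 'cx': 316.4149871227814, 'cy': 197.6922702533203, 'distortion': array([-0.04366572,  0.        ,  0.        ,  0.        ,  0.        ]), 'pose': array([[ 7.26104157e-01,  3.81038406e-01, -5.72348221e-01,
         1.08020699e+03],
       [ 6.87497472e-01, -3.89073064e-01,  6.13163418e-01,
        -5.52384296e+02],
       [ 1.09535354e-02, -8.38708462e-01, -5.44470509e-01,
         6.24444419e+02],
       [ 0.00000000e+00,  0.00000000e+00,  0.00000000e+00,
         1.00000000e+00]])}
chute [([257.7, 144.9, 367.9, 250.7], 0.82)]
dispenser [([263.3, 147.8, 371.7, 273.0], 0.78)]
paddle [([298.9, 193.5, 366.4, 223.5], 0.81)]
tub [([211.8, 213.8, 245.7, 239.7], 0.98), ([160.3, 210.7, 190.9, 241.2], 0.95), ([285.3, 166.6, 316.0, 196.6], 0.69)]
meal_box [([330.0, 177.4, 379.4, 211.0], 0.59)]
gel [([393.7, 183.9, 419.7, 229.0], 0.78)]
spare_tub [([308.0, 275.7, 350.6, 324.1], 0.89)]
label_roll [([240.7, 246.1, 275.2, 284.0], 0.92)]
top {'fx': 449.84767752424165, 'fy': 449.84767752424165, 'cx': 320.92778376443107, 'cy': 204.64549237831
[... 920 characters left out ...]
58)]
25.0 {'clock': 0.9, 'qpos': array([ 1.21860674e+00,  3.52985356e-01,  1.63342252e+00, -1.07154777e-05,
        1.15520074e+00, -2.40373392e-03]), 'qvel': array([-0.00073956, -0.00029041, -0.00021926,  0.00126504,  0.00187307,
       -0.00205267]), 'joint_efforts': array([-1.32085970e-03, -6.05154490e+01, -3.42449534e+01, -9.30180136e-05,
        1.10041052e-03, -2.50640511e-05]), 'eef_pos': array([214.18704437, 587.14251996, 256.28046867]), 'tcp_rot': array([-3.14157667e+00,  9.76488100e-06,  2.79181113e+00]), 'contact_force': array([-0.01222413, -0.19816463, -0.37758102]), 'wrist_torque': array([ 0.00757462,  0.00410787, -0.02756722]), 'grasp_force': 0.0, 'opening': 1.0011971145046288}
```

View pics/scene0.png

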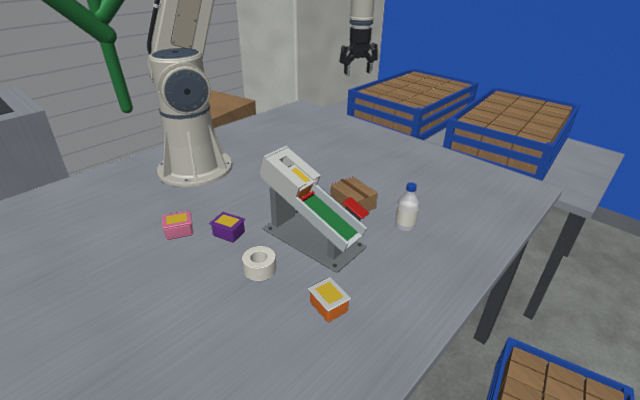

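View pics/top0.png

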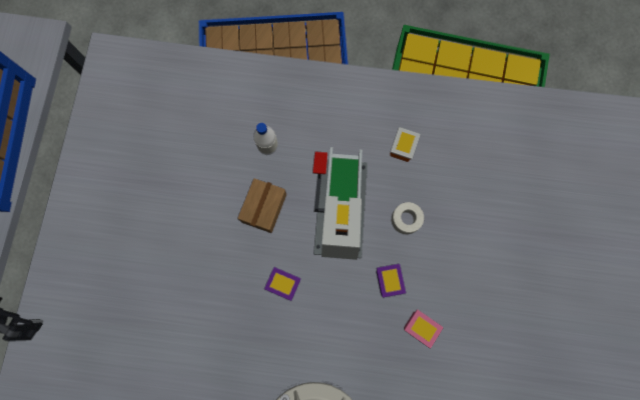

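The scene view shows the dispenser at (310,210), with its chute running down to (360,240), the red paddle at (355,208) and the spare tub at (330,298). In the top view downhill is up: the green is at (344,178), the red pad at (320,162) and the housing at (342,225).

Candidates for the tub (top view):
- Tub in the housing slot (343,215): this is the one.
- Spare tub (405,144): leave.
- Purple look-alikes (283,283) and (391,280), and pink (424,329): leave.

Next is a close crop of both views.

Run:
```python
import cv2,numpy as np
a=cv2.imread("pics/top0.png")[140:270,295:385]; b=cv2.imread("pics/scene0.png")[140:275,250:380]
a=cv2.resize(a,None,fx=4,fy=4,interpolation=cv2.INTER_CUBIC);b=cv2.resize(b,None,fx=3.3,fy=4*130/135,interpolation=cv2.INTER_CUBIC)
h=min(a.shape[0],b.shape[0]);cv2.imwrite("pics/crop.png",np.hstack([a[:h],b[:h]]))
for n in("top0","scene0"):
    hsv=cv2.cvtColor(cv2.imread(f"pics/{n}.png"),cv2.COLOR_BGR2HSV); H,S,V=cv2.split(hsv)
    for nm,m in(("green",(H>50)&(H<80)&(S>150)),("red",((H<6)|(H>174))&(S>150))):
        m=m.astype(np.uint8); m[:140]=0;m[275:]=0;m[:,:250]=0;m[:,385:]=0
        k,l,st,ce=cv2.connectedComponentsWithStats(m)
        for i in range(1,k):
            if st[i,4]>30:
                c=cv2.findContours((l==i).astype(np.uint8),0,2)[0][0]
                print(n,nm,st[i],ce[i].round(1),cv2.approxPolyDP(c,2.5,True).reshape(-1,2).tolist(), cv2.minAreaRect(c))
```

```text
top0 green [330 159  28  41 966] [343.9 178.3] [[333, 159], [330, 194], [338, 195], [339, 199], [355, 196], [357, 161]] ((343.9443664550781, 179.19554138183594), (25.75771141052246, 40.27134323120117), 4.573921203613281)
top0 red [313 152  14  22 262] [319.8 162.6] [[316, 152], [313, 172], [324, 173], [326, 153]] ((319.8465881347656, 162.53466796875), (12.338461875915527, 21.194292068481445), 5.7105937004089355)
scene0 green [304 195  53  45 675] [330.5 217. ] [[304, 201], [345, 238], [356, 232], [314, 195]] ((330.0262145996094, 216.47079467773438), (59.423187255859375, 12.119977951049805), 41.82017135620117)
scene0 red [300 191  14  10  52] [306.6 195.7] [[313, 192], [300, 198], [303, 200]] ((306.80767822265625, 195.46153259277344), (3.882901668548584, 14.144856452941895), 56.3099365234375)
scene0 red [343 197  26  22 260] [355.5 207.4] [[343, 201], [360, 218], [368, 213], [350, 197]] ((355.31854248046875, 207.2093963623047), (26.751392364501953, 10.176612854003906), 40.91438674926758)
```

View pics/crop.png

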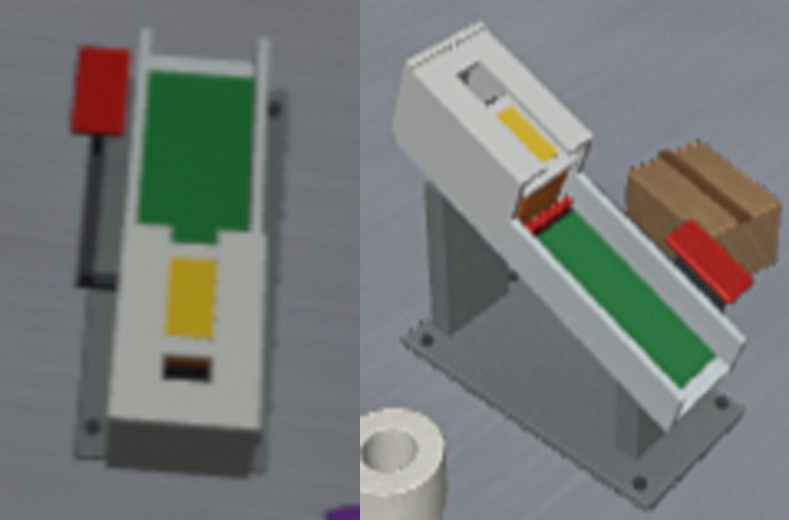

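The crop's left half shows the red pad, the green and the yellow-labelled tub in the slot. Its right half shows the gate and orange tub face at the mouth, with the pad standing free beside the wall. Next I fit the dispenser's pose (x, y, yaw).

```bash
cat > h.py <<'E'
from rig import r
import cv2,numpy as np
from scipy.spatial.transform import Rotation as Ro
from scipy.optimize import least_squares
def proj(P,c):
    i=r.camera_info(c);T=np.linalg.inv(i["pose"])
    K=np.array([[i["fx"],0,i["cx"]],[0,i["fy"],i["cy"]],[0,0,1]])
    return cv2.projectPoints(np.atleast_2d(np.float64(P)),cv2.Rodrigues(T[:3,:3])[0],T[:3,3],K,np.float64(i["distortion"]))[0].reshape(-1,2)
def Rc(yaw): return Ro.from_euler("ZY",[yaw,0.35])
def w(P,p): return Rc(p[2]).apply(np.atleast_2d(P))+[p[0],p[1],112]
E
python3 - <<'E'
from h import *
pad=[[142,76,34],[142,44,34],[78,76,34],[78,44,34]]
obs={"top":(pad+[[153,33,0],[153,-33,0]],[[315.3,151.6],[327,152.5],[313,172.7],[325.5,173.5],[332.0,157.4],[358.3,159.0]]),
"scene":(pad+[[153,33,0]],[[366.9,212],[360,218],[350,196.4],[342.6,201.2],[357.2,232]])}
foot=(np.array([[-125,60,8],[-125,-60,8],[125,-60,8],[125,60,8]]),)
fo=np.array([[263,227.5],[337.9,272.3],[366.7,245.2]])
def res(q):
    p=q[:3];e=[(proj(w(a,p),c)-b) for c,(a,b) in obs.items()]
    F=np.array([[-125,-60,8],[125,-60,8],[125,60,8]])+[q[3],0,0]
    W=Ro.from_euler("z",p[2]).apply(F)+[p[0],p[1],0]
    e.append(proj(W,"scene")-fo)
    return np.vstack(e).ravel()
s=least_squares(res,[450,0,0,30],loss="soft_l1")
print(s.x.round(4));print(res(s.x).reshape(-1,2).round(1))
p=s.x[:3];np.save("p.npy",p)
for n,q in(("pad",[110,60,34]),("mid",[80,0,0]),("end",[165,0,0])):print(n,w([q],p).round(1))
i=r.camera_info("top")
# rough positions of objects, ray to given height
for n,uv,z in(("gel",(262,128),130),("box",(262,203),55),("spare",(405,142),44),("roll",(407,217),40)):
    K=np.array([[i["fx"],0,i["cx"]],[0,i["fy"],i["cy"]],[0,0,1]]);d=cv2.undistortPoints(np.float64([[uv]]),K,i["distortion"]).ravel()
    d=i["pose"][:3,:3]@[*d,1];o=i["pose"][:3,3];print(n,(o+d*(z-o[2])/d[2]).round())
E
```

```text
[5.168086e+02 1.855100e+00 5.360000e-02 3.502060e+01]
[[-0.8 -0.4]
 [ 0.8 -0.4]
 [-0.7 -0.2]
 [ 0.4  0.1]
 [-0.1  0.2]
 [ 0.1  0.6]
 [ 2.   0.1]
 [ 1.3  0. ]
 [-0.8 -0.9]
 [-1.3 -0.3]
 [-0.1  0. ]
 [-0.8  0.3]
 [-0.3 -0.4]
 [ 0.6  0.9]]
pad [[628.4  67.9 106.2]]
mid [[591.9   5.9  84.6]]
end [[671.6  10.2  55.4]]
gel [686. 214. 130.]
box [522. 197.  55.]
spare [ 729. -136.   44.]
roll [ 538. -160.   40.]
```

```bash
cat >> h.py <<'E'
def plan(tip,n=1):
    "tool-frame shift (m) and turn (deg) bringing the middle between the tips to a chute-frame point, tool square to deck"
    p=np.load("p.npy");s=r.sense();R0=Ro.from_euler("xyz",s["tcp_rot"])
    C=Rc(p[2]).as_matrix();Rt=Ro.from_matrix(np.c_[-C[:,0],C[:,1],-C[:,2]])
    tcp=w([tip],p)[0]+C[:,2]*r.tips_ahead
    d=R0.inv().apply(tcp-s["eef_pos"])/1000;v=(R0.inv()*Rt).as_rotvec(degrees=True)
    cur=Rc(p[2]).inv().apply(s["eef_pos"]-[p[0],p[1],112])
    print("t",s["clock"],"F",s["contact_force"].round(1),"open",s["opening"],"tips",r.tips_ahead,"tcp chute",cur.round(1))
    print("goal tcp",tcp.round(1),"d",d.round(4),"rot",v.round(2),"q",s["qpos"].round(2))
E
python3 -c "
from h import *
plan([115,30,110])"
```

```text
t 0.9 F [-0.  -0.2 -0.4] open 1.0011971145046288 tips 25.0 tcp chute [-303.9  600.7   42.7]
goal tcp [669.3  40.1 199.4] d [-0.615  -0.358   0.0569] rot [  4.04  19.78 -22.88] q [ 1.22  0.35  1.63 -0.    1.16 -0.  ]
```

Request:
{"op": "carry_out", "data": {
  "delta_pos": [
    [-0.04,-0.024,0],
    [-0.08,-0.048,0],
    [-0.125,-0.072,0],
    [-0.17,-0.098,0],
    [-0.215,-0.124,0],
    [-0.26,-0.15,0],
    [-0.305,-0.176,0],
    [-0.35,-0.2,0]
  ],
  "rot": [
    [0.3,1.6,-1.8],
    [0.6,3.2,-3.6],
    [0.9,4.8,-5.4],
    [1.2,6.4,-7.2],
    [1.5,8,-9],
    [1.8,9.6,-10.8],
    [2.1,11.2,-12.6],
    [2.3,12.5,-14.5]
  ],
  "claw": 0.045
}}

```text
clock: 1.9
eef_pos: [475.5, 277.8, 256.5]
tcp_rot: [-3.13, -0.221, 3.045]
contact_force: [1.0, 1.2, 0.0]
opening: 0.529
grasp_force: 0.0
```

```bash
python3 -c "
from h import *
plan([115,30,110])"
```

```text
t 1.9 F [1.  1.2 0. ] open 0.5293724497527663 tips 25.0 tcp chute [-74.4 277.8 126.7]
goal tcp [669.3  40.1 199.4] d [-0.223  -0.2179  0.0109] rot [ 1.75  7.31 -8.28] q [ 0.46  0.34  1.67  0.11  1.33 -1.05]
```

Request:
{"op": "carry_out", "data": {
  "delta_pos": [
    [-0.037,-0.036,0.002],
    [-0.074,-0.072,0.004],
    [-0.111,-0.108,0.006],
    [-0.148,-0.144,0.008],
    [-0.185,-0.18,0.01],
    [-0.223,-0.218,0.011],
    [-0.223,-0.218,0.011],
    [-0.223,-0.218,0.011]
  ],
  "rot": [
    [0.3,1.2,-1.4],
    [0.6,2.4,-2.8],
    [0.9,3.6,-4.2],
    [1.2,4.9,-5.6],
    [1.5,6.1,-7],
    [1.75,7.3,-8.3],
    [1.75,7.3,-8.3],
    [1.75,7.3,-8.3]
  ]
}}

```text
clock: 2.9
eef_pos: [667.7, 41.6, 199.0]
tcp_rot: [-3.141, -0.35, -3.089]
contact_force: [-0.6, 0.7, -0.2]
opening: 0.528
grasp_force: 0.0
```

Run:
```python
from h import *
plan([115,30,50])
ims=[]
for c,(x,y,X,Y) in(("top",(270,120,390,240)),("scene",(260,130,400,270))):
    ims.append(cv2.resize(r.grab_frame(c)[y:Y,x:X],(400,400),interpolation=cv2.INTER_CUBIC))
cv2.imwrite("pics/hov.png",np.hstack(ims))
```

```text
t 2.9 F [-0.6  0.7 -0.2] open 0.5276491967536987 tips 25.0 tcp chute [113.7  31.6 134.1]
goal tcp [648.8  39.  143. ] d [-0.0013 -0.0016  0.0591] rot [ 0.02 -0.01 -0.07] q [ 0.06  0.65  1.32  0.    1.52 -1.56]
```

View pics/hov.png

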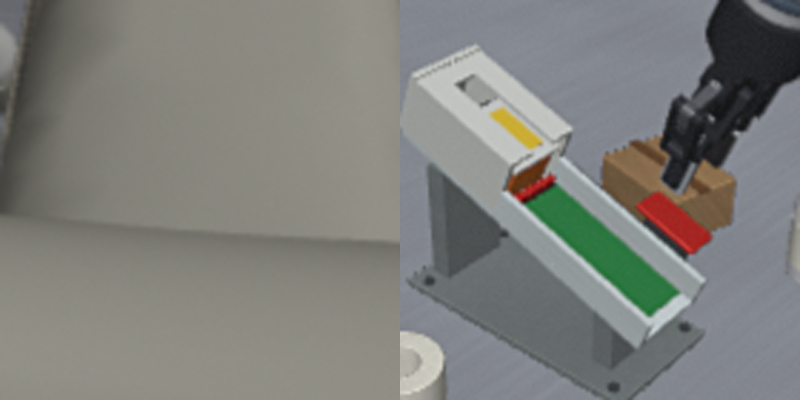

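The top camera is blocked by the arm. In the scene view the near fingertip is at about (680,190) in the crop, hovering over the chute side of the paddle, with the other finger behind it. I'll lower it close and check.

Request:
{"op": "carry_out", "data": {
  "delta_pos": [
    [0,-0.001,0.016],
    [-0.001,-0.001,0.032],
    [-0.001,-0.0015,0.048],
    [-0.001,-0.0015,0.059],
    [-0.001,-0.0015,0.059]
  ],
  "rot": [
    [0,0,0],
    [0,0,0],
    [0,0,0],
    [0,0,0],
    [0,0,0]
  ]
}}

```text
clock: 3.62
eef_pos: [648.1, 38.7, 142.4]
tcp_rot: [-3.141, -0.352, -3.089]
contact_force: [-0.3, 0.6, 0.1]
opening: 0.527
grasp_force: 0.0
```

Run:
```python
from h import *
plan([115,30,19])
f=r.grab_frame("scene").copy()
x,y,X,Y=290,150,390,250
im=cv2.resize(f[y:Y,x:X],(600,600),interpolation=cv2.INTER_CUBIC)
p=np.load("p.npy")
# predicted tip corners: in-chute finger (y 0 +-7, inner face at +7.5), x 104..126, at tip z=50
for q in([104,7.5,50],[126,7.5,50],[104,-7,50],[126,-7,50],[104,52.5,50],[126,52.5,50],[104,67,50],[126,67,50]):
    u=(proj(w([q],p),"scene")[0]-[x,y]+.5)*6;cv2.circle(im,tuple(int(v) for v in u),3,(255,0,255) if q[1]<20 else (255,255,0),-1)
cv2.imwrite("pics/near.png",im)
```

```text
t 3.625 F [-0.3  0.6  0.1] open 0.526657160284482 tips 25.0 tcp chute [114.5  29.8  74.2]
goal tcp [638.1  38.4 113.9] d [-0.0005  0.0002  0.0302] rot [-0.02 -0.09 -0.04] q [ 0.06  0.68  1.41  0.    1.41 -1.57]
```

View pics/near.png

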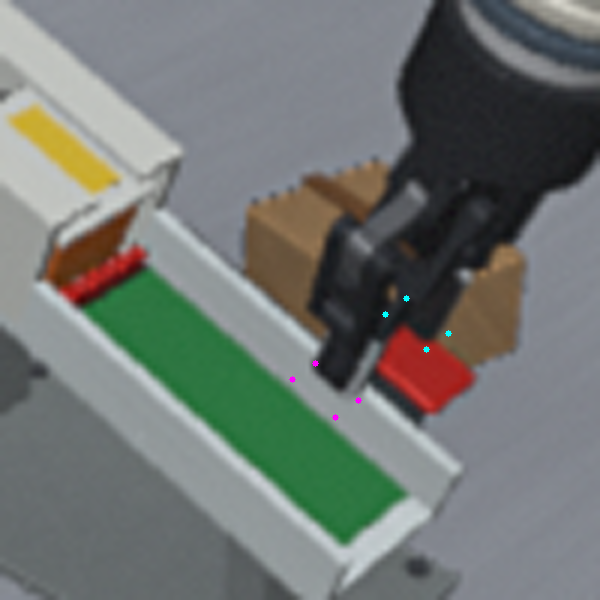

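The near fingertip is above the chute at about (340,385), a little higher than predicted. The other finger is over the red pad near (430,330). I'll widen the gripper slightly, then descend in steps watching the force.

Request:
{"op": "carry_out", "data": {
  "delta_pos": [
    [-0.0005,-0.001,0.004],
    [-0.0005,-0.001,0.008],
    [-0.0005,-0.001,0.012],
    [-0.0005,-0.001,0.012]
  ],
  "rot": [
    [0,0,0],
    [0,0,0],
    [0,0,0],
    [0,0,0]
  ],
  "claw": 0.05
}}

```text
clock: 4.18
eef_pos: [645.0, 37.5, 131.7]
tcp_rot: [-3.141, -0.35, -3.089]
contact_force: [0.2, 0.8, 0.1]
opening: 0.586
grasp_force: 0.0
```

Request:
{"op": "carry_out", "data": {
  "delta_pos": [
    [0,0,0.003],
    [0,0,0.006],
    [0,0,0.006],
    [0,0,0.006]
  ],
  "rot": [
    [0,0,0],
    [0,0,0],
    [0,0,0],
    [0,0,0]
  ]
}}

```text
clock: 4.68
eef_pos: [643.3, 37.5, 126.5]
tcp_rot: [-3.141, -0.349, -3.089]
contact_force: [0.0, -0.1, 0.6]
opening: 0.583
grasp_force: 0.0
```

Request:
{"op": "carry_out", "data": {
  "delta_pos": [
    [0,0,0.002],
    [0,0,0.004],
    [0,0,0.004],
    [0,0,0.004]
  ],
  "rot": [
    [0,0,0],
    [0,0,0],
    [0,0,0],
    [0,0,0]
  ]
}}

```text
clock: 5.18
eef_pos: [642.1, 37.4, 122.8]
tcp_rot: [-3.141, -0.349, -3.089]
contact_force: [0.1, 0.2, 1.8]
opening: 0.585
grasp_force: 1.1
```

Request:
{"op": "carry_out", "data": {
  "delta_pos": [
    [0,0,0.002],
    [0,0,0.004],
    [0,0,0.004],
    [0,0,0.004]
  ],
  "rot": [
    [0,0,0],
    [0,0,0],
    [0,0,0],
    [0,0,0]
  ]
}}

```text
clock: 5.68
eef_pos: [640.7, 37.3, 118.9]
tcp_rot: [-3.141, -0.349, -3.089]
contact_force: [2.4, 0.1, 2.9]
opening: 0.585
grasp_force: 1.5
```

Run:
```python
from h import *
plan([115,30,19])
f=r.grab_frame("scene")
cv2.imwrite("pics/near2.png",cv2.resize(f[150:250,290:390],(600,600),interpolation=cv2.INTER_CUBIC))
```

```text
t 5.675 F [2.4 0.1 2.9] open 0.5854003855967449 tips 25.0 tcp chute [115.6  28.8  49.6]
goal tcp [638.1  38.4 113.9] d [0.0006 0.0012 0.0056] rot [-0.02  0.05 -0.04] q [ 0.06  0.69  1.44  0.    1.36 -1.57]
```

View pics/near2.png

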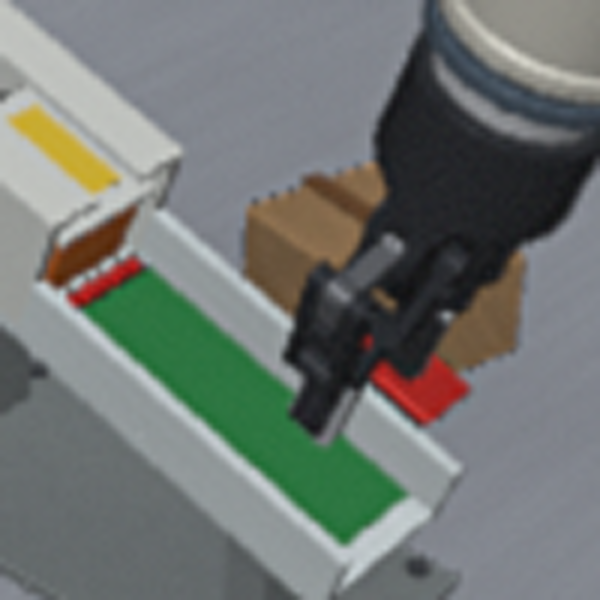

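The fingertip is mid-chute at (320,430), and the other finger is on the pad, which has started down (gate at (105,285) is lower). The force fits about 4 mm of travel. I'll press on another 9 mm.

Request:
{"op": "carry_out", "data": {
  "delta_pos": [
    [0,0,0.003],
    [0,0,0.006],
    [0,0,0.009],
    [0,0,0.009],
    [0,0,0.009],
    [0,0,0.009],
    [0,0,0.009],
    [0,0,0.009]
  ],
  "rot": [
    [0,0,0],
    [0,0,0],
    [0,0,0],
    [0,0,0],
    [0,0,0],
    [0,0,0],
    [0,0,0],
    [0,0,0]
  ]
}}

```text
clock: 6.72
eef_pos: [637.9, 37.1, 110.6]
tcp_rot: [-3.141, -0.349, -3.089]
contact_force: [5.5, -0.0, 4.3]
opening: 0.587
grasp_force: 2.8
```

Run:
```python
from h import *
plan([115,30,19])
f=r.grab_frame("scene")
cv2.imwrite("pics/near3.png",cv2.resize(f[150:250,290:390],(600,600),interpolation=cv2.INTER_CUBIC))
```

```text
t 6.725 F [ 5.5 -0.   4.3] open 0.5872625177436416 tips 25.0 tcp chute [115.8  28.8  40.8]
goal tcp [638.1  38.4 113.9] d [ 0.0008  0.0012 -0.0032] rot [-0.02  0.09 -0.04] q [ 0.06  0.7   1.45  0.    1.34 -1.57]
```

View pics/near3.png

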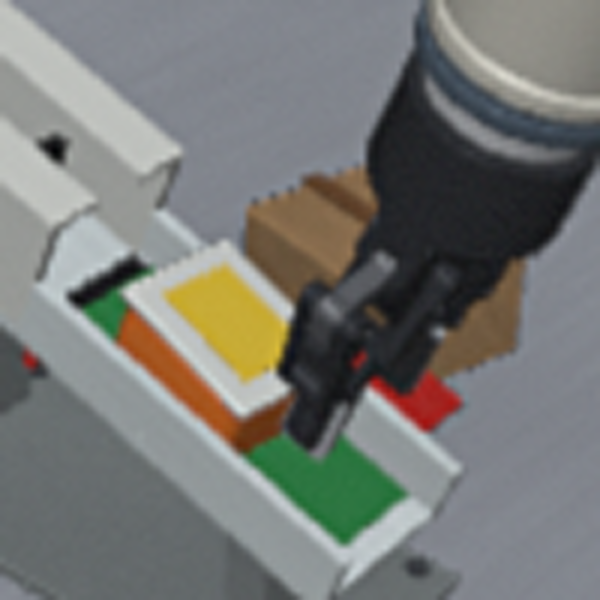

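The tub is out, resting against the finger at about (290,400), with its lid from (225,240) to (245,415). Green shows both uphill and downhill of it. I'll hold half a second and check that nothing creeps.

Request:
{"op": "carry_out", "data": {
  "delta_pos": [
    [0,0,0],
    [0,0,0],
    [0,0,0],
    [0,0,0],
    [0,0,0],
    [0,0,0]
  ],
  "rot": [
    [0,0,0],
    [0,0,0],
    [0,0,0],
    [0,0,0],
    [0,0,0],
    [0,0,0]
  ]
}}

```text
clock: 7.52
eef_pos: [637.9, 37.2, 110.6]
tcp_rot: [-3.141, -0.348, -3.089]
contact_force: [4.7, 0.7, 3.5]
opening: 0.585
grasp_force: 2.8
```

Run:
```python
from h import *
f=cv2.resize(r.grab_frame("scene")[150:250,290:390],(600,600),interpolation=cv2.INTER_CUBIC)
d=cv2.absdiff(f,cv2.imread("pics/near3.png")).max(2)
print("changed px",(d>25).sum(),r.sense()["contact_force"].round(1))
if (d>25).sum()<400: print(r.sign_off())
```

```text
changed px 0 [ 4.6 -0.1  3.5]
the job is handed in; nothing more can be done
None
```

The job is handed in: the paddle is held down, the tub popped out, and the other finger is holding it at rest on the green, with no movement seen over the last 0.8 s before hand-in and nothing around it touched.

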